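Test the friction stay of a parts case lid

TASK

Check that the hinge of the green parts case still holds its lid: lift the lid by its steel bar, feeling for the place just below its stop where the hinge takes hold and not forcing the stop, and let go so that the lid stands open by itself for a second. Then press down on the top of the bar with closed fingertips, lightly (about 3 N for half a second), take the hand away and leave the lid standing open. Never let the lid drop, and leave the parts on the bench beside the case where they are.

Things in the scene. Friction and masses are not known exactly. Their poses are not given: they have to be found in the camera images.
- case: Green steel parts case fixed to the bench, 190 mm deep (its x) by 260 mm wide (its y) by 93 mm tall with the lid shut; origin at the centre of its underside; its -x side is the front, where the lid's handle is; its z is up. Brake lining blocks and a bearing are fixed inside. Loose parts stand beside it.
- lid_hinge (a point): Point on the lid's hinge axis, which runs along the case's y axis above the rear wall, 95 mm behind the case's centre and 88 mm above the bench. Axes as the case's.
- lid_bar (a point): Centre of the lid's handle: round smooth steel bar, 12 mm thick, 124 mm long, parallel to the hinge and 240 mm from its axis, 45 mm in front of the lid's edge on a rod at each end; lid shut: 90 mm above the bench, 37 mm free behind it, nothing in front or below. Pinched from above, front and back, it turns between the fingers as the lid swings. Axes turn with the lid; -x points away from the hinge.
- lid (a joint): Opening angle of the lid in rad: 0 shut, growing as the bar rises. The lid weighs 0.25 to 0.45 kg. It falls shut by itself unless the friction stay grips it.
- stay: Dark steel housing of the enclosed friction stay on the case's right (-y) side, 100 x 30 x 90 mm, origin on the hinge axis. Its unseen stop is set anywhere from 34 to 69 degrees (0.60 to 1.20 rad) open. Its grip begins 10 degrees before the stop and is full only over the last 3. Pull at the bar: 1 to 3 N where loose, up to 9 N in the grip, steeply more at the stop; over 20 N is forcing.
- grease_tin_mid (a point): Centre, half-way up, of a loose bystander: blue grease tin, 53 mm across, 38 mm tall; leave it alone.
- coil_spring_mid (a point): Centre, half-way up, of a loose bystander: dark upright coil spring, 39 mm across, 68 mm tall; leave it alone.
- bearing_c_mid (a point): Centre, half-way up, of a loose bystander: small ball bearing, 42 mm across, 20 mm tall; leave it alone.
- brake_pad_mid (a point): Centre, half-way up, of a loose bystander: brake pad lying flat, 40 x 61 x 14 mm; leave it alone.

How it is judged:
On the way, in this order (a step that is already met when the one before it is completed fails the run):
1. The lid stands open by itself, at least 24 degrees, with the hand off it (value of joint lid above 0.42 rad and velocity of joint lid between -0.03 and 0.03 rad/s and contact force between the fingers and case below 0.2 N), for 0.8 s.
2. The fingertips press on the top of the bar with 1.5 to 9 N while the lid stays up (contact force between the fingers and case between 1.5 and 9 N and x of the grasp point in the frame of lid_bar below -0.008 m and value of joint lid above 0.42 rad), for 0.25 s.
At the end, for the whole second after the job is handed in: The lid stands open by itself at 24 degrees or more, at rest (under 0.03 rad/s), with the hand off it and the case (all of step 1); the robot touches nothing.
It fails at once if the lid drops (closes faster than 1.2 rad/s) (velocity of joint lid below -1.2 rad/s).
It fails at once if the lid is forced against its stop (more than about 20 N at the bar) (contact force between stay and anything else above 140 N).
It fails at once if a part standing beside the case is moved by more than 15 mm (distance of any of grease_tin_mid, coil_spring_mid, bearing_c_mid, brake_pad_mid from where it was at the start of the episode above 0.015 m).
It also fails if it takes over 72 s, if anything falls off the work surface, if the arm or the gripper's body presses on something with over 40 N, if the wrist force passes 120 N, or if a joint passes its speed limit or range.

ROBOT

A 6-joint arm with a two-finger parallel gripper is mounted at the origin on a cart in front of the work surface, level with it; the furniture and walls round the work are solid. World frame = base frame: x ahead of the robot, y to its left, z up, the work surface at z = 0. Lengths are in m, angles in rad, forces in N, time in s.
With the tool pointing down it reaches from about 0.3 to 0.875 m from the base axis. Payload 4.2 kg.
Tool frame: the origin (TCP) lies midway between the tips of the shut fingers; the grasp point (between the pads) lies 19 mm behind it; z points along the fingers, x is the direction in which the jaws open and shut, and the axes are right-handed (so a half turn about z gives the same grasp; the last joint's range is limited). The gripper opens to 85 mm and grips with 20 to 120 N. Pads are 22 mm wide; open, the fingers measure 114 mm over their backs; the gripper's body (76 mm by 85 mm) begins 54 mm behind the grasp point. The pads swing forward as they close: fully open they stand 13 mm farther back than shut.
Start: joints at [1.208, 0.32, 1.565, -0, 1.257, -0.02], TCP at [0.193, 0.542, 0.231] pointing down, gripper open.
Joint ranges: [-3.11, 3.11], [-0.84, 2.01], [0.21, 2.61], [-1.34, 4.49], [0.05, 2.63], [-2.56, 2.56]. Speed limits (rad/s): [2.57, 2.57, 3.14, 3.14, 3.14, 3.14].

INTERFACE

Orientations are given as a rotation vector (axis times angle).
In Python, from workcell import ctrl, cams, ticket gives the robot as it stands. The module is installed in compiled form; this text tells all that it offers.
- The arm moves only by the tool servo_tool, never from a script. Its argument "rows" is a list of rows, each an object of numbers: "ax", "ay", "az": the turn, a rotation vector about the world's x, y, z in rad; "tx", "ty", "tz": the shift along the world's x, y, z in cm; "jaw": the closure, from -1 (fully open) to 1 (shut). A call has 1 to 20 rows; each row shifts and turns the commanded pose from where the row before left it; what a row does not reach is not made up. A row lasts 1/10 s, in which the tool goes at most 50 mm and 8.59 degrees, less where a joint would pass 70% of its speed; a pose out of reach is approached as far as the arm can. A call is refused whole if a number of a shift passes 5 or a number of a turn 0.15, either way. A call with a gripper value outside its range is refused whole. The fingers move at their own pace and stop on an object; "squeeze" is the grip in N (left out, the last holds). Time passes only in rows, so rows that do not move let the fingers close. It gives the time, the measured TCP pose, the force and the opening at its end, in the units of the state.
- ctrl.read_state(): the state, without advancing time (a new reading comes with each control period).
- cams.get_image(name): name is "scene" or "top"; returns a dict with "image" (480x640x3 uint8, blue, green, red), "fx", "fy", "cx", "cy" (pixels), "k1" (the pictures are not rectified: a ray, as slopes to the right and down, at radius r is drawn at 1 + k1 r^2 times it, then the intrinsics apply), "cam_to_world" (4x4, takes a point from camera to world coordinates). Camera axes: x right, y up, looking along -z (the intrinsics and any distortion apply to the point x, -y, -z); pixel columns grow to the right and rows downward; lengths in m; the calibration is good to about 2 mm. A picture is of the moment at which its call begins. There is no depth.
- ticket.sign_off(): hands the job in, once; it reports no verdict.
The state is a dict: "time": time; "joint_pos": joint angles; "qvel": joint speeds; "tau": joint torques, N m; "position": TCP position; "orientation": TCP orientation; "contact_force": force on the tool from outside, world axes, zero at the start; "torque": the same for the moment, N m; "grip_width": opening from 0.0 (shut) to 1.0 (fully open).
Only numpy, scipy, OpenCV 4.12 (cv2) and the standard library are available. Lean on these libraries where they do the work, as an engineer would, in place of code of your own. Each camera call takes 0.05 s, during which the arm holds its last target.

## Working session

There is one attempt and no reset: what is moved stays moved. The work goes in short steps, Python scripts to look and compute and a tool call to move; the robot and the scene stay as the last step left them, time stands still between calls to the robot, and variables do not carry over. Pictures are saved under pics/ and viewed, and the job is handed in when it is done.

Besides the shell and the picture viewer there is one more tool, called after "Call:" by a JSON object that holds its "op" and its "data", one argument or row to a line. servo_tool: Moves the arm, as the interface text tells. Its arguments: {"type":"object","properties":{"rows":{"type":"array"},"squeeze":{"type":"number"}},"required":["rows"]}

```bash
mkdir -p pics
cat > h.py <<'E'
import numpy as np,cv2
from workcell import ctrl,cams,ticket
def snap(n,f):
    d=cams.get_image(n); cv2.imwrite(f,d['image']); 
    import pickle; pickle.dump({k:v for k,v in d.items()},open(f+'.pkl','wb')); return d
def load(f):
    import pickle; return pickle.load(open(f+'.pkl','rb'))
def ray(d,u,v):
    K=np.array([[d['fx'],0,d['cx']],[0,d['fy'],d['cy']],[0,0,1.]])
    p=cv2.undistortPoints(np.array([[[u,v]]],float),K,np.array([d['k1'],0,0,0,0.]))[0,0]
    T=np.array(d['cam_to_world']); r=T[:3,:3]@np.array([p[0],-p[1],-1]); return T[:3,3],r
def onz(d,u,v,z):
    o,r=ray(d,u,v); return o+r*(z-o[2])/r[2]
def proj(d,P):
    T=np.array(d['cam_to_world']); c=T[:3,:3].T@(np.array(P)-T[:3,3]); x,y=c[0]/-c[2],-c[1]/-c[2]
    s=1+d['k1']*(x*x+y*y); return d['fx']*x*s+d['cx'],d['fy']*y*s+d['cy']
E
python3 - <<'E'
from h import *
for n in('scene','top'):
    d=snap(n,f'pics/{n}0.png'); print(n,d['fx'],d['cx'],d['cy'],d['k1'],np.round(d['cam_to_world'],3).tolist())
s=ctrl.read_state(); print(s)
E
```

```text
scene 551.6571032424106 316.2659230585923 232.37999614879607 -0.05840719912567976 [[0.783, 0.287, -0.551, -0.285], [-0.621, 0.354, -0.699, -1.12], [-0.006, 0.89, 0.456, 0.833], [0.0, 0.0, 0.0, 1.0]]
top 474.6187936662956 317.5862872544733 242.0921990926903 0.017078008194436438 [[0.009, 0.999, -0.049, 0.546], [-1.0, 0.01, 0.018, -0.003], [0.018, 0.049, 0.999, 1.133], [0.0, 0.0, 0.0, 1.0]]
{'time': 0.1, 'joint_pos': array([ 1.20798370e+00,  3.20213856e-01,  1.56552074e+00,  2.37363636e-05,
        1.25743004e+00, -2.00337371e-02]), 'qvel': array([ 0.00029038, -0.0005674 , -0.00166144,  0.00092683,  0.00099308,
        0.00190432]), 'tau': array([ 1.25827897e-03, -4.16411018e+01, -2.34700441e+01,  1.54288491e-04,
        5.02025970e-03,  2.26156715e-05]), 'position': array([0.1931223 , 0.54115208, 0.23058855]), 'orientation': array([ 2.56706726e+00,  1.80951825e+00, -2.06561077e-03]), 'contact_force': array([ 1.22369291, -0.16209281, -0.52882339]), 'torque': array([-0.01097366, -0.03506256, -0.04894052]), 'grip_width': 0.9949516237155964}
```

View pics/scene0.png

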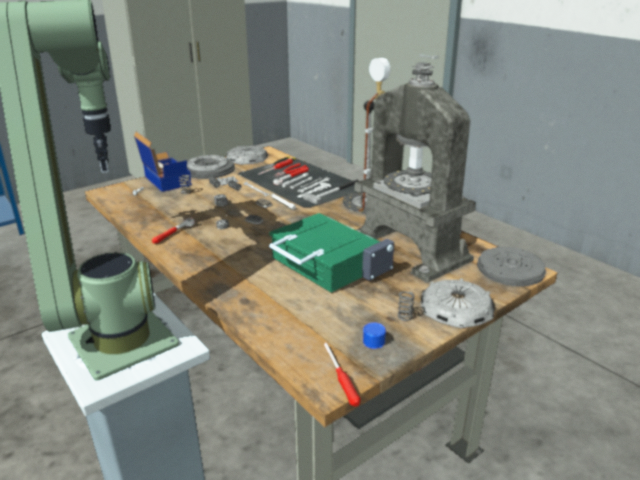

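View pics/top0.png

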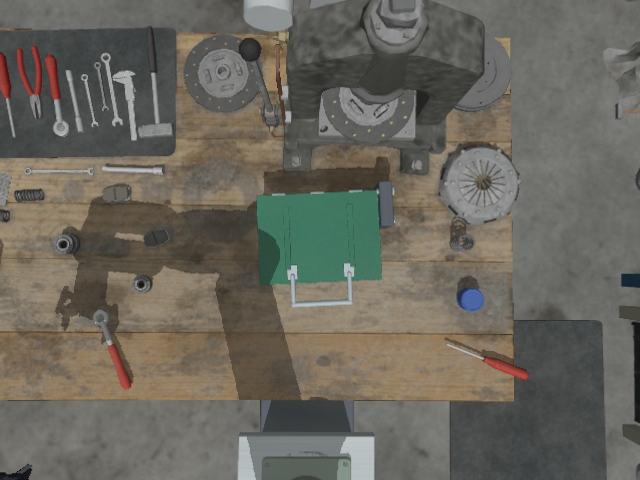

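The top view shows the case at about (320,238), its bar along row 304 from column 293 to 351, and the press behind. I'll enlarge the bar region to measure it.

Run:
```python
from h import *
i=cv2.imread('pics/top0.png')[180:320,245:405]; cv2.imwrite('pics/topc.png',cv2.resize(i,None,fx=5,fy=4.2857,interpolation=cv2.INTER_CUBIC) if 0 else cv2.resize(i,(640,560),interpolation=cv2.INTER_CUBIC))
i=cv2.imread('pics/scene0.png')[200:300,260:410]; cv2.imwrite('pics/scc.png',cv2.resize(i,(750,500),interpolation=cv2.INTER_CUBIC))
```

```text
(no output)
```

View pics/topc.png

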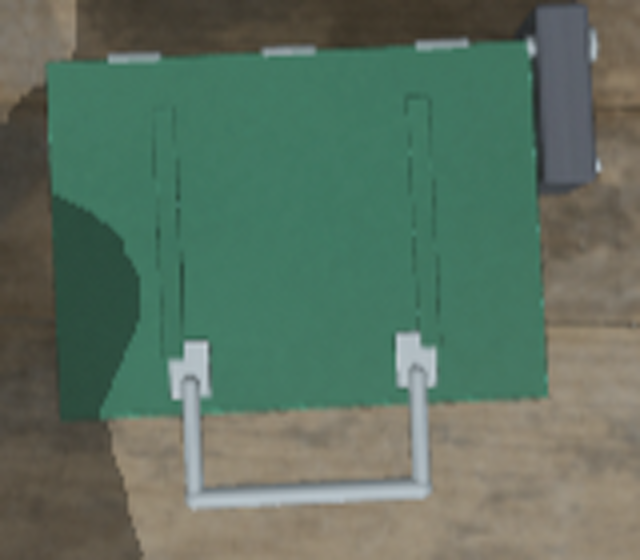

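View pics/scc.png

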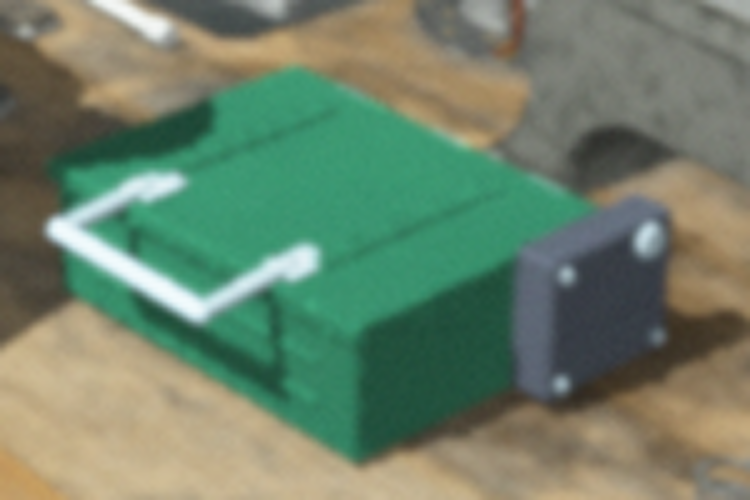

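In the top crop the bar's ends are at about (190,500) and (428,490). The lid corners are at (48,63), (530,42), (60,418) and (547,397).

Run:
```python
from h import *
d=load('pics/top0.png'); s=load('pics/scene0.png')
f=lambda u,v,z:onz(d,245+u/4,180+v/4,z)
a,b=f(190,500,.09),f(428,490,.09); print(a,b,np.linalg.norm(a-b),(a+b)/2)
t=(a-b)/np.linalg.norm(a-b); print('dir y case',t, 'yaw',np.arctan2(-t[0],t[1]))
for c in [(48,63),(530,42),(60,418),(547,397)]: print(f(*c,.093))
for u,v in[(55,230),(203,312)]: print('scene',onz(s,260+u/5,200+v/5,.09))
for n,u,v,z in[('tin',470,299,.038),('spring',460,240,.068)]: print(n,onz(d,u,v,z))
```

```text
[0.45968903 0.03173234 0.09      ] [ 0.46615111 -0.09829041  0.09      ] 0.13018323437519433 [ 0.46292007 -0.03327903  0.09      ]
dir y case [-0.04963836  0.99876726  0.        ] yaw 0.049658770398888955
[0.69817098 0.1124429  0.093     ]
[ 0.71304643 -0.15300817  0.093     ]
[0.50380115 0.10289064 0.093     ]
[ 0.5175545  -0.16295444  0.093     ]
scene [0.46141053 0.03371153 0.09      ]
scene [ 0.47118001 -0.09227693  0.09      ]
tin [ 0.47257537 -0.3752515   0.038     ]
spring [ 0.606828   -0.34337959  0.068     ]
```

Call:
{"op": "servo_tool", "data": {
  "rows": [
    {"tx": 1.69,"ty": -3.57,"az": -0.0736,"jaw": -0.1},
    {"tx": 1.69,"ty": -3.57,"az": -0.0736,"jaw": -0.1},
    {"tx": 1.69,"ty": -3.57,"az": -0.0736,"jaw": -0.1},
    {"tx": 1.69,"ty": -3.57,"az": -0.0736,"jaw": -0.1},
    {"tx": 1.69,"ty": -3.57,"az": -0.0736,"jaw": -0.1},
    {"tx": 1.69,"ty": -3.57,"az": -0.0736,"jaw": -0.1},
    {"tx": 1.69,"ty": -3.57,"az": -0.0736,"jaw": -0.1},
    {"tx": 1.69,"ty": -3.57,"az": -0.0736,"jaw": -0.1},
    {"tx": 1.69,"ty": -3.57,"az": -0.0736,"jaw": -0.1},
    {"tx": 1.69,"ty": -3.57,"az": -0.0736,"jaw": -0.1},
    {"tx": 1.69,"ty": -3.57,"az": -0.0736,"jaw": -0.1},
    {"tx": 1.69,"ty": -3.57,"az": -0.0736,"jaw": -0.1},
    {"tx": 1.69,"ty": -3.57,"az": -0.0736,"jaw": -0.1},
    {"tx": 1.69,"ty": -3.57,"az": -0.0736,"jaw": -0.1},
    {"tx": 1.69,"ty": -3.57,"az": -0.0736,"jaw": -0.1},
    {"tx": 1.69,"ty": -3.57,"az": -0.0736,"jaw": -0.1},
    {"jaw": -0.1},
    {"jaw": -0.1},
    {"jaw": -0.1}
  ],
  "squeeze": 20
}}

```text
validation failed for argument at $.ro...
```

Call:
{"op": "servo_tool", "data": {
  "rows": [
    {"ax": 0,"ay": 0,"az": -0.1,"tx": 1.7,"ty": -3.6,"tz": 0,"jaw": -0.1},
    {"ax": 0,"ay": 0,"az": -0.1,"tx": 1.7,"ty": -3.6,"tz": 0,"jaw": -0.1},
    {"ax": 0,"ay": 0,"az": -0.1,"tx": 1.7,"ty": -3.6,"tz": 0,"jaw": -0.1},
    {"ax": 0,"ay": 0,"az": -0.1,"tx": 1.7,"ty": -3.6,"tz": 0,"jaw": -0.1}
  ],
  "squeeze": 20
}}

```text
time: 0.5
position: [0.2615, 0.396, 0.2309]
orientation: [2.878, 1.259, -0.001]
contact_force: [0.5, 0.3, 0.6]
grip_width: 0.551
```

Call:
{"op": "servo_tool", "data": {
  "rows": [
    {"ax": 0,"ay": 0,"az": -0.0775,"tx": 2.02,"ty": -4.28,"tz": 0,"jaw": -0.1},
    {"ax": 0,"ay": 0,"az": -0.0775,"tx": 2.02,"ty": -4.28,"tz": 0,"jaw": -0.1},
    {"ax": 0,"ay": 0,"az": -0.0775,"tx": 2.02,"ty": -4.28,"tz": 0,"jaw": -0.1},
    {"ax": 0,"ay": 0,"az": -0.0775,"tx": 2.02,"ty": -4.28,"tz": 0,"jaw": -0.1},
    {"ax": 0,"ay": 0,"az": -0.0775,"tx": 2.02,"ty": -4.28,"tz": 0,"jaw": -0.1},
    {"ax": 0,"ay": 0,"az": -0.0775,"tx": 2.02,"ty": -4.28,"tz": 0,"jaw": -0.1},
    {"ax": 0,"ay": 0,"az": -0.0775,"tx": 2.02,"ty": -4.28,"tz": 0,"jaw": -0.1},
    {"ax": 0,"ay": 0,"az": -0.0775,"tx": 2.02,"ty": -4.28,"tz": 0,"jaw": -0.1},
    {"ax": 0,"ay": 0,"az": -0.0775,"tx": 2.02,"ty": -4.28,"tz": 0,"jaw": -0.1},
    {"ax": 0,"ay": 0,"az": -0.0775,"tx": 2.02,"ty": -4.28,"tz": 0,"jaw": -0.1},
    {"ax": 0,"ay": 0,"az": 0,"tx": 0,"ty": 0,"tz": 0,"jaw": -0.1},
    {"ax": 0,"ay": 0,"az": 0,"tx": 0,"ty": 0,"tz": -5,"jaw": -0.1},
    {"ax": 0,"ay": 0,"az": 0,"tx": 0,"ty": 0,"tz": -3,"jaw": -0.1},
    {"ax": 0,"ay": 0,"az": 0,"tx": 0,"ty": 0,"tz": 0,"jaw": -0.1},
    {"ax": 0,"ay": 0,"az": 0,"tx": 0,"ty": 0,"tz": 0,"jaw": -0.1}
  ]
}}

```text
time: 2.0
position: [0.4633, -0.0299, 0.1517]
orientation: [-3.14, -0.085, 0.001]
contact_force: [1.3, 0.3, 1.0]
grip_width: 0.548
```

Run:
```python
from h import *
for n,(u,v,w,h) in(('top',(250,180,160,140)),('scene',(200,120,200,160))):
    d=snap(n,f'pics/{n}1.png'); cv2.imwrite(f'pics/{n}1c.png',cv2.resize(d['image'][v:v+h,u:u+w],None,fx=4 if n=='top' else 3.75,fy=4 if n=='top' else 3.75,interpolation=cv2.INTER_CUBIC))
s=ctrl.read_state(); print(s['position'],s['joint_pos'],s['orientation'],s['contact_force'])
```

```text
[ 0.46458741 -0.03012636  0.15311889] [-8.95189040e-02  2.16664492e-01  1.92592411e+00  1.05221471e-04
  9.95337347e-01 -1.43372967e-01] [3.14011287 0.08448464 0.00573615] [ 0.77224359  0.45203181 -0.16445115]
```

View pics/top1c.png

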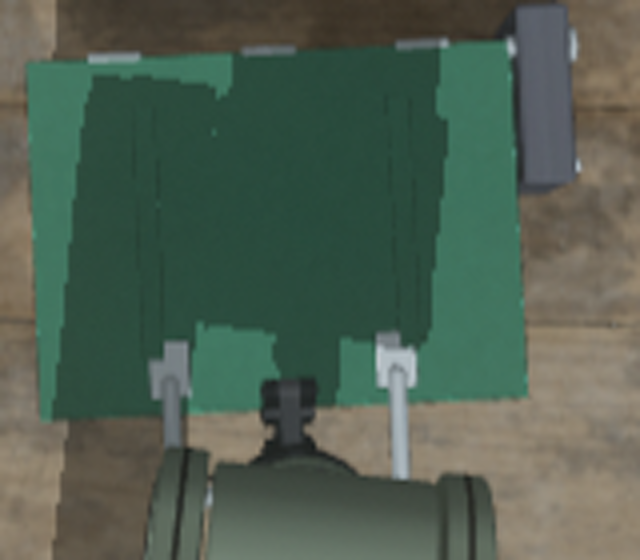

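View pics/scene1c.png

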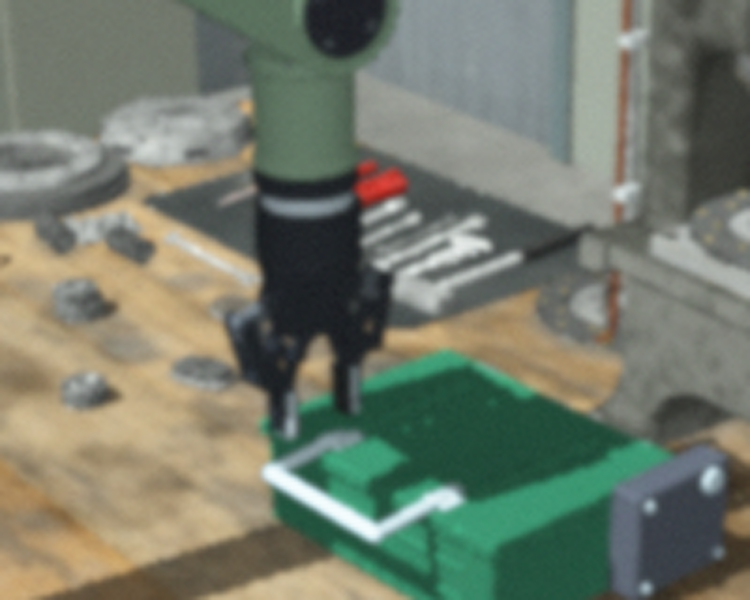

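Call:
{"op": "servo_tool", "data": {
  "rows": [
    {"ax": 0,"ay": 0,"az": 0,"tx": 0,"ty": 0,"tz": -3,"jaw": -0.1},
    {"ax": 0,"ay": 0,"az": 0,"tx": 0,"ty": 0,"tz": -2,"jaw": -0.1},
    {"ax": 0,"ay": 0,"az": 0,"tx": 0,"ty": 0,"tz": -1.5,"jaw": -0.1},
    {"ax": 0,"ay": 0,"az": 0,"tx": 0,"ty": 0,"tz": -1.5,"jaw": -0.1},
    {"ax": 0,"ay": 0,"az": 0,"tx": 0,"ty": 0,"tz": 0,"jaw": -0.1}
  ]
}}

```text
time: 2.6
position: [0.4633, -0.0302, 0.0714]
orientation: [-3.14, -0.084, 0.001]
contact_force: [0.0, 0.8, 0.5]
grip_width: 0.551
```

Run:
```python
from h import *
for n,(u,v,w,h) in(('scene',(200,150,160,120)),):
    d=snap(n,f'pics/{n}2.png'); cv2.imwrite(f'pics/{n}2c.png',cv2.resize(d['image'][v:v+h,u:u+w],None,fx=5,fy=5,interpolation=cv2.INTER_CUBIC))
s=ctrl.read_state(); print(s['position'],s['contact_force'])
```

```text
[ 0.46397966 -0.03024788  0.07221446] [ 0.06415013 -0.42452441 -0.1838339 ]
```

View pics/scene2c.png

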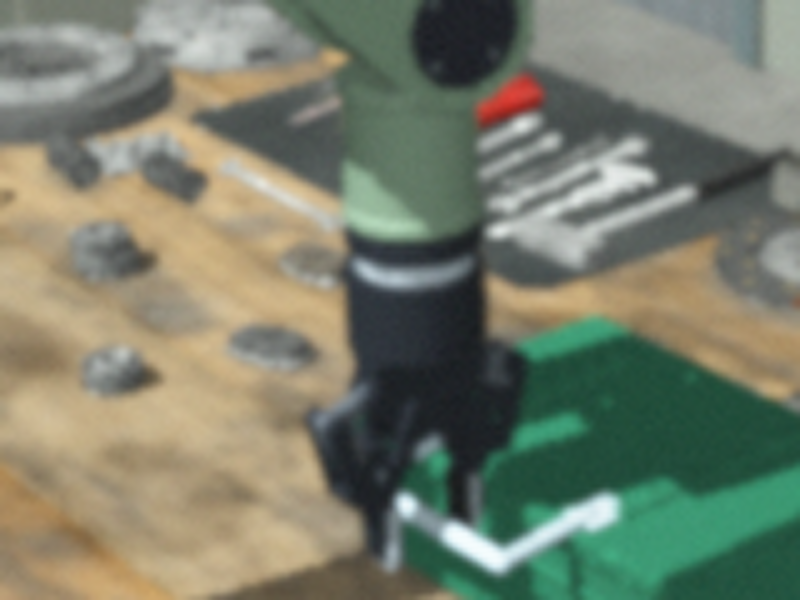

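The bar (crop row ~530) lies between the two fingers, front tip at (385,560), rear one at (470,500). No contact is felt, so I'll close.

Call:
{"op": "servo_tool", "data": {
  "rows": [
    {"ax": 0,"ay": 0,"az": 0,"tx": 0,"ty": 0,"tz": 0,"jaw": 0.3},
    {"ax": 0,"ay": 0,"az": 0,"tx": 0,"ty": 0,"tz": 0,"jaw": 0.6},
    {"ax": 0,"ay": 0,"az": 0,"tx": 0,"ty": 0,"tz": 0,"jaw": 1},
    {"ax": 0,"ay": 0,"az": 0,"tx": 0,"ty": 0,"tz": 0,"jaw": 1},
    {"ax": 0,"ay": 0,"az": 0,"tx": 0,"ty": 0,"tz": 0,"jaw": 1},
    {"ax": 0,"ay": 0,"az": 0,"tx": 0,"ty": 0,"tz": 0,"jaw": 1}
  ],
  "squeeze": 25
}}

```text
time: 3.25
position: [0.4654, -0.0305, 0.0725]
orientation: [3.14, 0.083, 0.008]
contact_force: [5.4, 1.3, 7.0]
grip_width: 0.128
```

Run:
```python
from h import *
s=ctrl.read_state(); print(s['position'],s['contact_force'],s['grip_width'])
# arc table: command offsets (cm) along case x from th=0; bar at r=.24, hinge dz=+0.002 below bar when shut
r=.24;t0=np.arctan2(.002,.24)
for deg in range(0,73,2):
    t=np.radians(deg)+t0
    dx=24*(np.cos(t0)-np.cos(t)); dz=24*(np.sin(t)-np.sin(t0)); print(deg,round(np.radians(deg),3),round(dx*.9988,2),round(dx*.05,2),round(dz,2))
```

```text
[ 0.46539551 -0.03045248  0.07253131] [5.44840902 1.25986877 6.95763675] 0.12765760331797513
0 0.0 0.0 0.0 0.0
2 0.035 0.02 0.0 0.84
4 0.07 0.07 0.0 1.67
6 0.105 0.15 0.01 2.51
8 0.14 0.26 0.01 3.34
10 0.175 0.4 0.02 4.16
12 0.209 0.57 0.03 4.99
14 0.244 0.76 0.04 5.8
16 0.279 0.98 0.05 6.61
18 0.314 1.23 0.06 7.41
20 0.349 1.51 0.08 8.2
22 0.384 1.82 0.09 8.98
24 0.419 2.15 0.11 9.74
26 0.454 2.51 0.13 10.5
28 0.489 2.9 0.15 11.24
30 0.524 3.31 0.17 11.97
32 0.559 3.75 0.19 12.69
34 0.593 4.21 0.21 13.39
36 0.628 4.7 0.24 14.07
38 0.663 5.2 0.26 14.73
40 0.698 5.74 0.29 15.38
42 0.733 6.29 0.31 16.01
44 0.768 6.87 0.34 16.62
46 0.803 7.46 0.37 17.2
48 0.838 8.08 0.4 17.77
50 0.873 8.72 0.44 18.31
52 0.908 9.37 0.47 18.83
54 0.942 10.04 0.5 19.33
56 0.977 10.73 0.54 19.81
58 1.012 11.44 0.57 20.26
60 1.047 12.16 0.61 20.68
62 1.082 12.89 0.65 21.08
64 1.117 13.64 0.68 21.46
66 1.152 14.4 0.72 21.81
68 1.187 15.18 0.76 22.13
70 1.222 15.96 0.8 22.42
72 1.257 16.75 0.84 22.69
```

Call:
{"op": "servo_tool", "data": {
  "rows": [
    {"ax": 0,"ay": 0,"az": 0,"tx": 0.2,"ty": 0,"tz": 0.3,"jaw": 1},
    {"ax": 0,"ay": 0,"az": 0,"tx": 0.02,"ty": 0,"tz": 0.64,"jaw": 1},
    {"ax": 0,"ay": 0,"az": 0,"tx": 0.05,"ty": 0,"tz": 0.83,"jaw": 1},
    {"ax": 0,"ay": 0,"az": 0,"tx": 0.08,"ty": 0.01,"tz": 0.84,"jaw": 1},
    {"ax": 0,"ay": 0,"az": 0,"tx": 0.11,"ty": 0,"tz": 0.83,"jaw": 1},
    {"ax": 0,"ay": 0,"az": 0,"tx": 0.14,"ty": 0.01,"tz": 0.82,"jaw": 1},
    {"ax": 0,"ay": 0,"az": 0,"tx": 0.17,"ty": 0.01,"tz": 0.83,"jaw": 1},
    {"ax": 0,"ay": 0,"az": 0,"tx": 0.19,"ty": 0.01,"tz": 0.81,"jaw": 1},
    {"ax": 0,"ay": 0,"az": 0,"tx": 0.22,"ty": 0.01,"tz": 0.81,"jaw": 1},
    {"ax": 0,"ay": 0,"az": 0,"tx": 0.25,"ty": 0.01,"tz": 0.8,"jaw": 1},
    {"ax": 0,"ay": 0,"az": 0,"tx": 0.28,"ty": 0.02,"tz": 0.79,"jaw": 1},
    {"ax": 0,"ay": 0,"az": 0,"tx": 0,"ty": 0,"tz": 0,"jaw": 1},
    {"ax": 0,"ay": 0,"az": 0,"tx": 0,"ty": 0,"tz": 0,"jaw": 1}
  ]
}}

```text
time: 4.55
position: [0.4812, -0.0296, 0.1548]
orientation: [-3.14, -0.083, -0.003]
contact_force: [6.1, 0.7, -3.6]
grip_width: 0.128
```

```bash
cat >> h.py <<'E'
B0=np.array([.4655,-.0305,.0725]); H=B0+np.array([.24*.9988,.012,-.002])
def st():
    s=ctrl.read_state(); v=s['position']-H; h=-(v[0]*.9988+v[1]*.05); th=np.arctan2(v[2],h)
    F=s['contact_force']; Fh=-(F[0]*.9988+F[1]*.05); tang=-(-Fh*np.sin(th)+F[2]*np.cos(th)); rad=Fh*np.cos(th)+F[2]*np.sin(th)
    print('t',s['time'],'th',round(th-.0083,4),'deg',round(np.degrees(th)-.48,2),'r',round(np.hypot(h,v[2]),4),'y',round(s['position'][1],4),'F',np.round(F,1),'pull',round(tang,1),'rad',round(rad,1),'w',round(s['grip_width'],3),'p',np.round(s['position'],4))
E
python3 -c "
from h import *
st()"
```

```text
t 4.55 th 0.3513 deg 20.12 r 0.2397 y -0.0296 F [ 6.1  0.7 -3.6] pull 1.3 rad -7.0 w 0.128 p [ 0.4812 -0.0296  0.1548]
```

Call:
{"op": "servo_tool", "data": {
  "rows": [
    {"ax": 0,"ay": 0,"az": 0,"tx": 0.25,"ty": 0.01,"tz": 0.39,"jaw": 1},
    {"ax": 0,"ay": 0,"az": 0,"tx": 0.26,"ty": 0.01,"tz": 0.39,"jaw": 1},
    {"ax": 0,"ay": 0,"az": 0,"tx": 0.16,"ty": 0.01,"tz": 0.38,"jaw": 1},
    {"ax": 0,"ay": 0,"az": 0,"tx": 0.17,"ty": 0.01,"tz": 0.38,"jaw": 1},
    {"ax": 0,"ay": 0,"az": 0,"tx": 0.18,"ty": 0.01,"tz": 0.38,"jaw": 1},
    {"ax": 0,"ay": 0,"az": 0,"tx": 0.18,"ty": 0.01,"tz": 0.38,"jaw": 1},
    {"ax": 0,"ay": 0,"az": 0,"tx": 0,"ty": 0,"tz": 0,"jaw": 1}
  ]
}}

```text
time: 5.25
position: [0.4911, -0.029, 0.1778]
orientation: [-3.14, -0.083, 0.004]
contact_force: [-5.2, 0.3, 1.1]
grip_width: 0.125
```

```bash
python3 -c "
from h import *
st()"
```

```text
t 5.25 th 0.4556 deg 26.1 r 0.2397 y -0.029 F [-5.2  0.3  1.1] pull 1.3 rad 5.2 w 0.125 p [ 0.4911 -0.029   0.1778]
```

Call:
{"op": "servo_tool", "data": {
  "rows": [
    {"ax": 0,"ay": 0,"az": 0,"tx": 0.13,"ty": 0.01,"tz": 0.37,"jaw": 1},
    {"ax": 0,"ay": 0,"az": 0,"tx": 0.17,"ty": 0.01,"tz": 0.37,"jaw": 1},
    {"ax": 0,"ay": 0,"az": 0,"tx": 0.2,"ty": 0.01,"tz": 0.37,"jaw": 1},
    {"ax": 0,"ay": 0,"az": 0,"tx": 0,"ty": 0,"tz": 0,"jaw": 1},
    {"ax": 0,"ay": 0,"az": 0,"tx": 0,"ty": 0,"tz": 0,"jaw": 1}
  ]
}}

```text
time: 5.75
position: [0.4969, -0.0287, 0.1889]
orientation: [-3.14, -0.083, 0.001]
contact_force: [-5.6, 0.8, 1.2]
grip_width: 0.133
```

```bash
python3 -c "
from h import *
st()"
```

```text
t 5.75 th 0.508 deg 29.1 r 0.2398 y -0.0287 F [-5.6  0.8  1.2] pull 1.7 rad 5.4 w 0.133 p [ 0.4969 -0.0287  0.1889]
```

Call:
{"op": "servo_tool", "data": {
  "rows": [
    {"ax": 0,"ay": 0,"az": 0,"tx": 0.14,"ty": 0.01,"tz": 0.36,"jaw": 1},
    {"ax": 0,"ay": 0,"az": 0,"tx": 0.19,"ty": 0.01,"tz": 0.36,"jaw": 1},
    {"ax": 0,"ay": 0,"az": 0,"tx": 0.22,"ty": 0.01,"tz": 0.36,"jaw": 1},
    {"ax": 0,"ay": 0,"az": 0,"tx": 0,"ty": 0,"tz": 0,"jaw": 1},
    {"ax": 0,"ay": 0,"az": 0,"tx": 0,"ty": 0,"tz": 0,"jaw": 1}
  ]
}}

```text
time: 6.25
position: [0.5033, -0.0283, 0.1996]
orientation: [-3.14, -0.083, -0.002]
contact_force: [-3.1, 0.2, -0.1]
grip_width: 0.127
```

```bash
python3 -c "
from h import *
st()"
```

```text
t 6.25 th 0.56 deg 32.08 r 0.2399 y -0.0283 F [-3.1  0.2 -0.1] pull 1.8 rad 2.5 w 0.127 p [ 0.5033 -0.0283  0.1996]
```

Call:
{"op": "servo_tool", "data": {
  "rows": [
    {"ax": 0,"ay": 0,"az": 0,"tx": 0.19,"ty": 0.01,"tz": 0.35,"jaw": 1},
    {"ax": 0,"ay": 0,"az": 0,"tx": 0.22,"ty": 0.01,"tz": 0.35,"jaw": 1},
    {"ax": 0,"ay": 0,"az": 0,"tx": 0.24,"ty": 0.01,"tz": 0.34,"jaw": 1},
    {"ax": 0,"ay": 0,"az": 0,"tx": 0,"ty": 0,"tz": 0,"jaw": 1},
    {"ax": 0,"ay": 0,"az": 0,"tx": 0,"ty": 0,"tz": 0,"jaw": 1}
  ]
}}

```text
time: 6.75
position: [0.5103, -0.0278, 0.2103]
orientation: [-3.14, -0.083, -0.004]
contact_force: [-0.1, 2.2, -2.9]
grip_width: 0.127
```

```bash
python3 -c "
from h import *
st()"
```

```text
t 6.75 th 0.6133 deg 35.13 r 0.2401 y -0.0278 F [-0.1  2.2 -2.9] pull 2.3 rad -1.7 w 0.127 p [ 0.5103 -0.0278  0.2103]
```

Call:
{"op": "servo_tool", "data": {
  "rows": [
    {"ax": 0,"ay": 0,"az": 0,"tx": 0.24,"ty": 0.01,"tz": 0.34,"jaw": 1},
    {"ax": 0,"ay": 0,"az": 0,"tx": 0.25,"ty": 0.01,"tz": 0.34,"jaw": 1},
    {"ax": 0,"ay": 0,"az": 0,"tx": 0,"ty": 0,"tz": 0,"jaw": 1}
  ]
}}

```text
time: 7.05
position: [0.515, -0.0276, 0.2169]
orientation: [-3.14, -0.083, -0.002]
contact_force: [2.8, 3.9, -3.0]
grip_width: 0.129
```

```bash
cat >> h.py <<'E'
def sta(n=6):
    P=[];Fs=[]
    for i in range(n):
        s=ctrl.read_state(); P.append(s['position']);Fs.append(s['contact_force']); cams.get_image('top')
    p=np.mean(P,0);F=np.mean(Fs,0); v=p-H; h=-(v[0]*.9988+v[1]*.05); th=np.arctan2(v[2],h)
    Fh=-(F[0]*.9988+F[1]*.05); tang=lambda F:-(-(-(F[0]*.9988+F[1]*.05))*np.sin(th)+F[2]*np.cos(th)); rad=Fh*np.cos(th)+F[2]*np.sin(th)
    print('t',s['time'],'th',round(th-.0083,4),'deg',round(np.degrees(th)-.48,2),'r',round(np.hypot(h,v[2]),4),'F',np.round(F,1),'pull',round(tang(F),2),'each',[round(tang(f),1) for f in Fs],'rad',round(rad,1),'w',round(s['grip_width'],3),'p',np.round(p,4))
E
python3 -c "
from h import *
sta()"
```

```text
t 7.3 th 0.6477 deg 37.1 r 0.2402 F [ 2.5  4.2 -3.5] pull 1.11 each [np.float64(0.5), np.float64(2.1), np.float64(1.3), np.float64(0.6), np.float64(1.1), np.float64(0.9)] rad -4.3 w 0.124 p [ 0.5151 -0.0276  0.217 ]
```

Call:
{"op": "servo_tool", "data": {
  "rows": [
    {"ax": 0,"ay": 0,"az": 0,"tx": 0.3,"ty": 0.03,"tz": 0.33,"jaw": 1},
    {"ax": 0,"ay": 0,"az": 0,"tx": 0.28,"ty": 0.03,"tz": 0.33,"jaw": 1},
    {"ax": 0,"ay": 0,"az": 0,"tx": 0.28,"ty": 0.03,"tz": 0.32,"jaw": 1},
    {"ax": 0,"ay": 0,"az": 0,"tx": 0,"ty": 0,"tz": 0,"jaw": 1}
  ]
}}

```text
time: 7.75
position: [0.5217, -0.0274, 0.2254]
orientation: [3.14, 0.083, -0.006]
contact_force: [-2.7, 0.8, -9.1]
grip_width: 0.126
```

```bash
python3 -c "
from h import *
sta(4)"
```

```text
t 7.9 th 0.6927 deg 39.68 r 0.2403 F [ -2.4   1.  -10.1] pull 9.21 each [np.float64(8.7), np.float64(9.1), np.float64(9.3), np.float64(9.7)] rad -4.7 w 0.13 p [ 0.5218 -0.0274  0.2255]
```

Call:
{"op": "servo_tool", "data": {
  "rows": [
    {"ax": 0,"ay": 0,"az": 0,"tx": -0.04,"ty": 0,"tz": -0.16,"jaw": 1},
    {"ax": 0,"ay": 0,"az": 0,"tx": 0,"ty": 0,"tz": 0,"jaw": 1},
    {"ax": 0,"ay": 0,"az": 0,"tx": 0,"ty": 0,"tz": 0,"jaw": 1}
  ]
}}

```text
time: 8.25
position: [0.5215, -0.0274, 0.2251]
orientation: [3.14, 0.083, -0.002]
contact_force: [-3.7, -1.0, -5.6]
grip_width: 0.126
```

```bash
python3 -c "
from h import *
sta(4)"
```

```text
t 8.4 th 0.6906 deg 39.57 r 0.2403 F [-4.4 -0.1 -6. ] pull 7.42 each [np.float64(6.7), np.float64(7.8), np.float64(7.8), np.float64(7.4)] rad -0.5 w 0.126 p [ 0.5215 -0.0274  0.2251]
```

Call:
{"op": "servo_tool", "data": {
  "rows": [
    {"ax": 0,"ay": 0,"az": 0,"tx": -0.13,"ty": 0,"tz": -0.15,"jaw": 1},
    {"ax": 0,"ay": 0,"az": 0,"tx": 0,"ty": 0,"tz": 0,"jaw": 1},
    {"ax": 0,"ay": 0,"az": 0,"tx": 0,"ty": 0,"tz": 0,"jaw": 1}
  ]
}}

```text
time: 8.75
position: [0.5208, -0.0273, 0.2242]
orientation: [3.14, 0.083, 0.001]
contact_force: [-6.0, -0.3, -1.9]
grip_width: 0.125
```

```bash
python3 -c "
from h import *
sta(4)"
```

```text
t 8.9 th 0.6861 deg 39.31 r 0.2402 F [-5.7 -0.2 -1.9] pull 5.14 each [np.float64(5.2), np.float64(4.5), np.float64(5.4), np.float64(5.4)] rad 3.1 w 0.128 p [ 0.5208 -0.0273  0.2242]
```

Call:
{"op": "servo_tool", "data": {
  "rows": [
    {"ax": 0,"ay": 0,"az": 0,"tx": -0.1,"ty": 0,"tz": -0.18,"jaw": 1},
    {"ax": 0,"ay": 0,"az": 0,"tx": 0,"ty": 0,"tz": 0,"jaw": 1},
    {"ax": 0,"ay": 0,"az": 0,"tx": 0,"ty": 0,"tz": 0,"jaw": 1}
  ]
}}

```text
time: 9.25
position: [0.5197, -0.0273, 0.2228]
orientation: [3.14, 0.083, 0.0]
contact_force: [-6.1, -0.0, -0.7]
grip_width: 0.127
```

```bash
python3 -c "
from h import *
sta(4)
d=snap('scene','pics/scene3.png'); cv2.imwrite('pics/scene3c.png',cv2.resize(d['image'][110:270,200:400],None,fx=3.75,fy=3.75,interpolation=cv2.INTER_CUBIC))"
```

```text
t 9.4 th 0.6782 deg 38.85 r 0.2402 F [-6.2 -0.1 -0.6] pull 4.38 each [np.float64(4.4), np.float64(4.8), np.float64(4.5), np.float64(3.9)] rad 4.4 w 0.124 p [ 0.5196 -0.0274  0.2228]
```

View pics/scene3c.png

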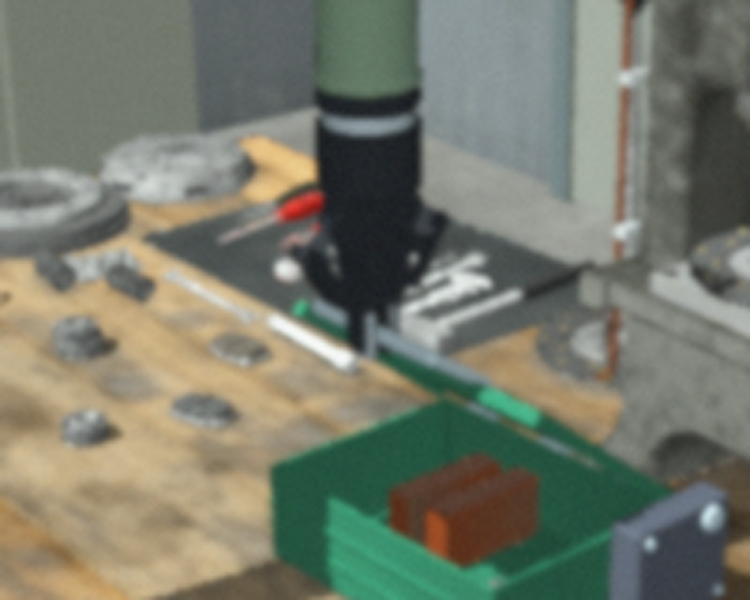

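Call:
{"op": "servo_tool", "data": {
  "rows": [
    {"ax": 0,"ay": 0,"az": 0,"tx": -0.13,"ty": 0,"tz": -0.15,"jaw": 1},
    {"ax": 0,"ay": 0,"az": 0,"tx": 0,"ty": 0,"tz": 0,"jaw": 1}
  ]
}}

```text
time: 9.7
position: [0.5188, -0.0273, 0.2218]
orientation: [3.14, 0.083, 0.003]
contact_force: [-6.9, 0.0, 2.6]
grip_width: 0.128
```

```bash
python3 -c "
from h import *
sta(4)"
```

```text
t 9.85 th 0.6733 deg 38.57 r 0.2402 F [-6.1  0.4  2.3] pull 2.04 each [np.float64(2.3), np.float64(1.4), np.float64(2.3), np.float64(2.2)] rad 6.2 w 0.132 p [ 0.5189 -0.0273  0.2218]
```

Call:
{"op": "servo_tool", "data": {
  "rows": [
    {"ax": 0,"ay": 0,"az": 0,"tx": -0.17,"ty": 0,"tz": -0.12,"jaw": 1},
    {"ax": 0,"ay": 0,"az": 0,"tx": 0,"ty": 0,"tz": 0,"jaw": 1}
  ]
}}

```text
time: 10.1
position: [0.5181, -0.0273, 0.2209]
orientation: [3.14, 0.083, 0.007]
contact_force: [-5.8, -0.5, 5.4]
grip_width: 0.125
```

```bash
python3 -c "
from h import *
sta(4)"
```

```text
t 10.25 th 0.6673 deg 38.23 r 0.2402 F [-5.6 -0.2  6.2] pull -1.4 each [np.float64(-0.6), np.float64(-1.6), np.float64(-1.6), np.float64(-1.8)] rad 8.2 w 0.129 p [ 0.518  -0.0273  0.2207]
```

Call:
{"op": "servo_tool", "data": {
  "rows": [
    {"ax": 0,"ay": 0,"az": 0,"tx": 0.05,"ty": 0,"tz": 0.15,"jaw": 1},
    {"ax": 0,"ay": 0,"az": 0,"tx": 0.06,"ty": 0,"tz": 0.14,"jaw": 1}
  ]
}}

```text
time: 10.5
position: [0.5189, -0.0273, 0.222]
orientation: [3.14, 0.083, 0.003]
contact_force: [-2.2, -1.2, -2.3]
grip_width: 0.127
```

```bash
python3 -c "
from h import *
sta(3)"
```

```text
t 10.6 th 0.6732 deg 38.57 r 0.2403 F [-2.3 -1.5 -1. ] pull 2.28 each [np.float64(3.1), np.float64(2.5), np.float64(1.2)] rad 1.2 w 0.129 p [ 0.5188 -0.0273  0.2219]
```

Call:
{"op": "servo_tool", "data": {
  "rows": [
    {"ax": 0,"ay": 0,"az": 0,"tx": 0.05,"ty": 0,"tz": 0.15,"jaw": 1},
    {"ax": 0,"ay": 0,"az": 0,"tx": 0.06,"ty": 0,"tz": 0.14,"jaw": 1}
  ]
}}

```text
time: 10.85
position: [0.5199, -0.0274, 0.2233]
orientation: [3.14, 0.083, 0.001]
contact_force: [2.0, -3.0, -12.8]
grip_width: 0.129
```

```bash
python3 -c "
from h import *
sta(3)"
```

```text
t 10.95 th 0.6809 deg 39.01 r 0.2404 F [  2.5  -3.  -10.9] pull 6.88 each [np.float64(8.7), np.float64(5.8), np.float64(6.2)] rad -8.7 w 0.129 p [ 0.5199 -0.0274  0.2233]
```

Call:
{"op": "servo_tool", "data": {
  "rows": [
    {"ax": 0,"ay": 0,"az": 0,"tx": 0.12,"ty": -0.03,"tz": 0.04,"jaw": 1},
    {"ax": 0,"ay": 0,"az": 0,"tx": 0.11,"ty": -0.02,"tz": 0.04,"jaw": 1}
  ]
}}

```text
time: 11.2
position: [0.5207, -0.0274, 0.2243]
orientation: [-3.14, -0.083, 0.005]
contact_force: [-0.1, -2.2, -11.1]
grip_width: 0.127
```

```bash
python3 -c "
from h import *
sta(3)"
```

```text
t 11.3 th 0.6863 deg 39.32 r 0.2403 F [ -0.2  -2.  -12.3] pull 9.62 each [np.float64(8.7), np.float64(10.1), np.float64(10.1)] rad -7.6 w 0.125 p [ 0.5208 -0.0274  0.2243]
```

Call:
{"op": "servo_tool", "data": {
  "rows": [
    {"ax": 0,"ay": 0,"az": 0,"tx": -0.05,"ty": -0.02,"tz": -0.13,"jaw": 1},
    {"ax": 0,"ay": 0,"az": 0,"tx": -0.05,"ty": -0.02,"tz": -0.13,"jaw": 1},
    {"ax": 0,"ay": 0,"az": 0,"tx": -0.06,"ty": -0.02,"tz": -0.13,"jaw": 1},
    {"ax": 0,"ay": 0,"az": 0,"tx": 0,"ty": 0,"tz": 0,"jaw": 1}
  ]
}}

```text
time: 11.75
position: [0.5195, -0.0274, 0.2226]
orientation: [-3.139, -0.083, -0.001]
contact_force: [-4.2, 1.7, -1.7]
grip_width: 0.13
```

```bash
python3 -c "
from h import *
sta(4)"
```

```text
t 11.9 th 0.6776 deg 38.82 r 0.2402 F [-4.5  1.6 -2.1] pull 4.46 each [np.float64(3.9), np.float64(4.7), np.float64(4.7), np.float64(4.6)] rad 2.1 w 0.133 p [ 0.5195 -0.0274  0.2227]
```

Call:
{"op": "servo_tool", "data": {
  "rows": [
    {"ax": 0,"ay": 0,"az": 0,"tx": -0.13,"ty": 0,"tz": -0.09,"jaw": 1},
    {"ax": 0,"ay": 0,"az": 0,"tx": 0,"ty": 0,"tz": 0,"jaw": 1},
    {"ax": 0,"ay": 0,"az": 0,"tx": 0,"ty": 0,"tz": 0,"jaw": 1}
  ]
}}

```text
time: 12.25
position: [0.5188, -0.0274, 0.2219]
orientation: [-3.139, -0.083, -0.003]
contact_force: [-5.1, 2.8, 1.9]
grip_width: 0.125
```

```bash
python3 -c "
from h import *
sta(4)"
```

```text
t 12.4 th 0.6732 deg 38.57 r 0.2403 F [-5.1  3.2  1.6] pull 1.85 each [np.float64(1.6), np.float64(2.1), np.float64(2.1), np.float64(1.6)] rad 4.8 w 0.129 p [ 0.5188 -0.0274  0.2219]
```

Call:
{"op": "servo_tool", "data": {
  "rows": [
    {"ax": 0,"ay": 0,"az": 0,"tx": -0.12,"ty": 0.02,"tz": -0.02,"jaw": 1},
    {"ax": 0,"ay": 0,"az": 0,"tx": 0,"ty": 0,"tz": 0,"jaw": 1},
    {"ax": 0,"ay": 0,"az": 0,"tx": 0,"ty": 0,"tz": 0,"jaw": 1}
  ]
}}

```text
time: 12.75
position: [0.5182, -0.0274, 0.2212]
orientation: [-3.139, -0.083, -0.004]
contact_force: [-3.0, 3.9, 2.2]
grip_width: 0.128
```

```bash
python3 -c "
from h import *
sta(8)"
```

```text
t 13.1 th 0.6687 deg 38.31 r 0.2403 F [-2.4  4.3  2.6] pull -0.66 each [np.float64(0.0), np.float64(-0.8), np.float64(0.0), np.float64(-0.9), np.float64(-0.5), np.float64(-1.1), np.float64(-1.3), np.float64(-0.8)] rad 3.4 w 0.129 p [ 0.5181 -0.0274  0.221 ]
```

Call:
{"op": "servo_tool", "data": {
  "rows": [
    {"ax": 0,"ay": 0,"az": 0,"tx": 0,"ty": 0,"tz": 0,"jaw": 0.72},
    {"ax": 0,"ay": 0,"az": 0,"tx": 0,"ty": 0,"tz": 0,"jaw": 0.65},
    {"ax": 0,"ay": 0,"az": 0,"tx": 0,"ty": 0,"tz": 0,"jaw": 0.55},
    {"ax": 0,"ay": 0,"az": 0,"tx": 0,"ty": 0,"tz": 0,"jaw": 0.4},
    {"ax": 0,"ay": 0,"az": 0,"tx": 0,"ty": 0,"tz": 0,"jaw": 0.3},
    {"ax": 0,"ay": 0,"az": 0,"tx": 0,"ty": 0,"tz": 0,"jaw": 0.3}
  ]
}}

```text
time: 13.75
position: [0.5177, -0.0281, 0.2202]
orientation: [3.14, 0.083, 0.0]
contact_force: [0.4, 0.4, -0.7]
grip_width: 0.347
```

```bash
python3 -c "
from h import *
sta(4)
d=snap('scene','pics/scene4.png'); cv2.imwrite('pics/scene4c.png',cv2.resize(d['image'][140:240,240:360],None,fx=6,fy=6,interpolation=cv2.INTER_CUBIC))"
```

```text
t 13.9 th 0.6647 deg 38.08 r 0.2402 F [-0.3  0.3  0. ] pull 0.14 each [np.float64(0.3), np.float64(0.1), np.float64(-0.4), np.float64(0.4)] rad 0.2 w 0.343 p [ 0.5176 -0.028   0.2202]
```

View pics/scene4c.png

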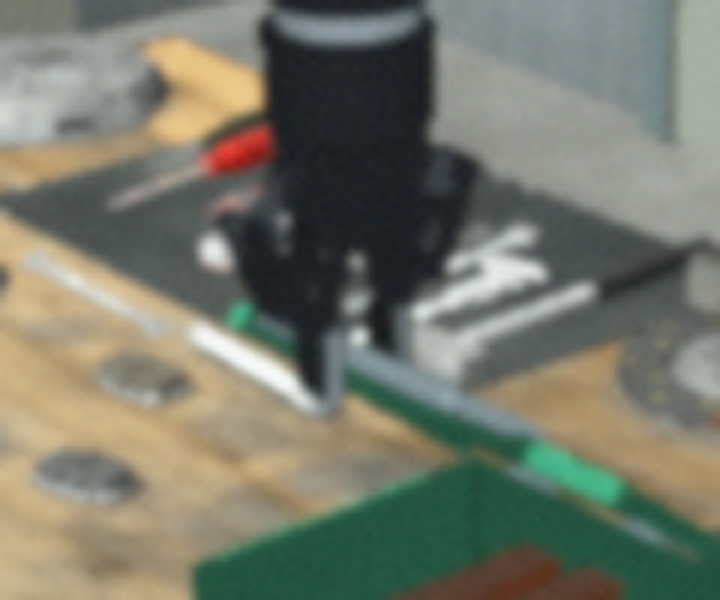

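Call:
{"op": "servo_tool", "data": {
  "rows": [
    {"ax": 0,"ay": 0,"az": 0,"tx": 0,"ty": 0,"tz": 1,"jaw": 0.3},
    {"ax": 0,"ay": 0,"az": 0,"tx": 0,"ty": 0,"tz": 2,"jaw": 0.3},
    {"ax": 0,"ay": 0,"az": 0,"tx": 0,"ty": 0,"tz": 2,"jaw": 0.3},
    {"ax": 0,"ay": 0,"az": 0,"tx": 0,"ty": 0,"tz": 2,"jaw": 0.3},
    {"ax": 0,"ay": 0,"az": 0,"tx": 0,"ty": 0,"tz": 1,"jaw": 0.6},
    {"ax": 0,"ay": 0,"az": 0,"tx": 0,"ty": 0,"tz": 0,"jaw": 1},
    {"ax": 0,"ay": 0,"az": 0,"tx": 0,"ty": 0,"tz": 0,"jaw": 1},
    {"ax": 0,"ay": 0,"az": 0,"tx": 0,"ty": 0,"tz": 0,"jaw": 1},
    {"ax": 0,"ay": 0,"az": 0,"tx": 0,"ty": 0,"tz": 0,"jaw": 1},
    {"ax": 0,"ay": 0,"az": 0,"tx": 0,"ty": 0,"tz": 0,"jaw": 1},
    {"ax": 0,"ay": 0,"az": 0,"tx": 0,"ty": 0,"tz": 0,"jaw": 1},
    {"ax": 0,"ay": 0,"az": 0,"tx": 0,"ty": 0,"tz": 0,"jaw": 1},
    {"ax": 0,"ay": 0,"az": 0,"tx": 0,"ty": 0,"tz": 0,"jaw": 1}
  ]
}}

```text
time: 15.3
position: [0.5176, -0.028, 0.3002]
orientation: [3.14, 0.083, 0.0]
contact_force: [1.0, -0.2, -0.3]
grip_width: 0.002
```

```bash
python3 -c "
from h import *
sta(4)
d=snap('scene','pics/scene5.png'); cv2.imwrite('pics/scene5c.png',cv2.resize(d['image'][120:240,220:380],None,fx=5,fy=5,interpolation=cv2.INTER_CUBIC))
print([np.round((proj(d,p)[0]-220)*1,1) for p in [[.518,-.028,.24]]])"
```

```text
t 15.45 th 0.877 deg 50.24 r 0.2968 F [ 0.3 -0.4 -0. ] pull -0.18 each [np.float64(-0.6), np.float64(-0.5), np.float64(0.4), np.float64(-0.1)] rad -0.2 w 0.001 p [ 0.5176 -0.0279  0.3002]
[np.float64(79.1)]
```

View pics/scene5c.png

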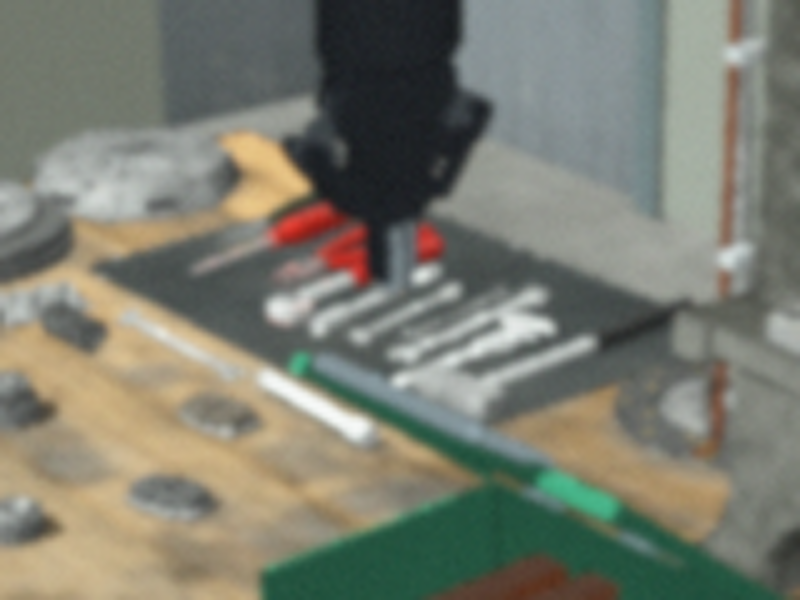

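Run:
```python
from h import *
d=load('pics/scene5.png'); dt=snap('top','pics/top5.png')
im=d['image'].copy(); im=cv2.resize(im[120:240,220:380],None,fx=5,fy=5,interpolation=cv2.INTER_CUBIC)
yv=np.array([-.05,.9988,0]); Hh=np.array([H[0],H[1],.088])
for deg,c in((0,(0,0,255)),(30,(0,255,255)),(38,(255,0,255))):
    t=np.radians(deg)+.0083; b=Hh+.24*np.array([-np.cos(t)*.9988,-np.cos(t)*.05,np.sin(t)])
    e=[proj(d,b+s*.062*yv) for s in(1,-1)]; q=[(int((u-220)*5),int((v-120)*5)) for u,v in e]; print(deg,b,q); cv2.line(im,q[0],q[1],c,1)
cv2.imwrite('pics/ov5.png',im)
cv2.imwrite('pics/top5c.png',cv2.resize(dt['image'][140:320,220:420],None,fx=3.3,fy=3.3,interpolation=cv2.INTER_CUBIC))
```

```text
0 [ 0.46550826 -0.03049959  0.08999198] [(258, 630), (399, 713)]
30 [ 0.49861726 -0.02884215  0.20972097] [(297, 421), (443, 493)]
38 [ 0.51754778 -0.02789448  0.23732336] [(322, 365), (470, 435)]
```

View pics/ov5.png

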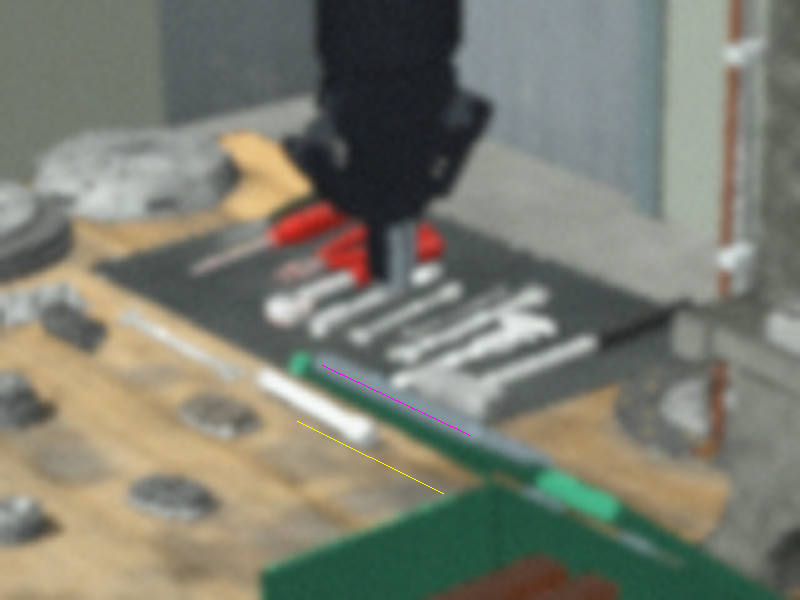

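View pics/top5c.png

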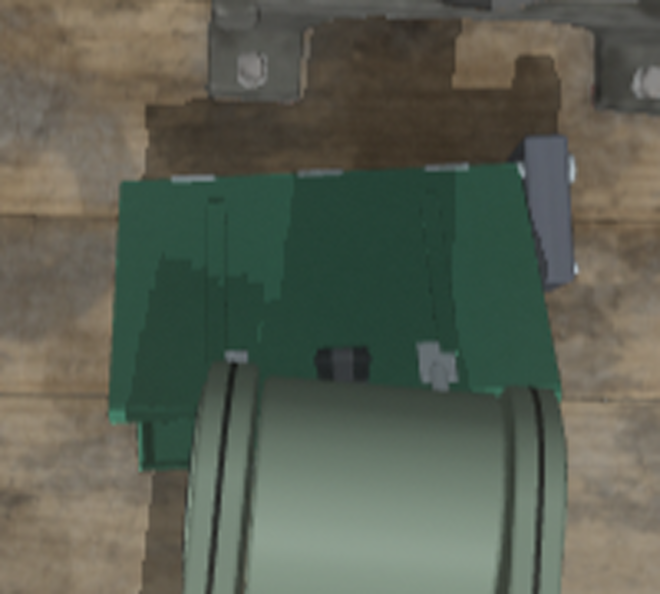

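Call:
{"op": "servo_tool", "data": {
  "rows": [
    {"ax": 0,"ay": 0,"az": 0,"tx": 0,"ty": 0,"tz": -2,"jaw": 1},
    {"ax": 0,"ay": 0,"az": 0,"tx": 0,"ty": 0,"tz": -1.5,"jaw": 1},
    {"ax": 0,"ay": 0,"az": 0,"tx": 0,"ty": 0,"tz": -1,"jaw": 1},
    {"ax": 0,"ay": 0,"az": 0,"tx": 0,"ty": 0,"tz": -0.5,"jaw": 1},
    {"ax": 0,"ay": 0,"az": 0,"tx": 0,"ty": 0,"tz": 0,"jaw": 1}
  ]
}}

```text
time: 16.1
position: [0.5174, -0.0279, 0.2498]
orientation: [-3.14, -0.083, 0.001]
contact_force: [0.6, -0.2, -0.3]
grip_width: 0.004
```

Call:
{"op": "servo_tool", "data": {
  "rows": [
    {"ax": 0,"ay": 0,"az": 0,"tx": 0,"ty": 0,"tz": -0.2,"jaw": 1},
    {"ax": 0,"ay": 0,"az": 0,"tx": 0,"ty": 0,"tz": -0.2,"jaw": 1},
    {"ax": 0,"ay": 0,"az": 0,"tx": 0,"ty": 0,"tz": 0,"jaw": 1}
  ]
}}

```text
time: 16.4
position: [0.5176, -0.028, 0.2464]
orientation: [3.14, 0.083, 0.001]
contact_force: [-0.6, -0.6, 0.8]
grip_width: 0.0
```

```bash
python3 -c "
from h import *
sta(3)"
```

```text
t 16.5 th 0.7445 deg 42.65 r 0.2573 F [-0.  -0.3  0.8] pull -0.55 each [np.float64(-0.1), np.float64(-1.0), np.float64(-0.6)] rad 0.6 w -0.001 p [ 0.5177 -0.0279  0.2464]
```

Call:
{"op": "servo_tool", "data": {
  "rows": [
    {"ax": 0,"ay": 0,"az": 0,"tx": 0,"ty": 0,"tz": -0.05,"jaw": 1},
    {"ax": 0,"ay": 0,"az": 0,"tx": 0,"ty": 0,"tz": 0,"jaw": 1}
  ]
}}

```text
time: 16.75
position: [0.5176, -0.028, 0.2458]
orientation: [-3.14, -0.083, -0.0]
contact_force: [0.8, -0.1, 0.5]
grip_width: -0.002
```

```bash
python3 -c "
from h import *
sta(3)"
```

```text
t 16.85 th 0.7424 deg 42.53 r 0.2569 F [ 0.2 -0.1  0.3] pull -0.42 each [np.float64(-0.9), np.float64(-0.3), np.float64(-0.1)] rad 0.1 w -0.001 p [ 0.5176 -0.0279  0.2458]
```

Call:
{"op": "servo_tool", "data": {
  "rows": [
    {"ax": 0,"ay": 0,"az": 0,"tx": 0,"ty": 0,"tz": -0.05,"jaw": 1},
    {"ax": 0,"ay": 0,"az": 0,"tx": 0,"ty": 0,"tz": 0,"jaw": 1}
  ]
}}

```text
time: 17.1
position: [0.5175, -0.0279, 0.2452]
orientation: [-3.14, -0.083, 0.0]
contact_force: [0.2, 0.1, -1.1]
grip_width: 0.001
```

```bash
python3 -c "
from h import *
sta(3)"
```

```text
t 17.2 th 0.7406 deg 42.43 r 0.2566 F [ 0.5  0.3 -0.6] pull 0.09 each [np.float64(0.6), np.float64(-0.0), np.float64(-0.3)] rad -0.7 w 0.001 p [ 0.5175 -0.0279  0.2452]
```

Still free. Continue in 1 mm steps.

Call:
{"op": "servo_tool", "data": {
  "rows": [
    {"ax": 0,"ay": 0,"az": 0,"tx": 0,"ty": 0,"tz": -0.1,"jaw": 1},
    {"ax": 0,"ay": 0,"az": 0,"tx": 0,"ty": 0,"tz": 0,"jaw": 1}
  ]
}}

```text
time: 17.45
position: [0.5175, -0.0279, 0.2442]
orientation: [-3.14, -0.083, -0.0]
contact_force: [0.9, -0.6, 0.0]
grip_width: 0.001
```

```bash
python3 -c "
from h import *
sta(3)"
```

```text
t 17.55 th 0.7379 deg 42.28 r 0.2559 F [ 0.2 -0.3  0.3] pull -0.36 each [np.float64(-0.6), np.float64(0.6), np.float64(-1.0)] rad 0.1 w 0.001 p [ 0.5176 -0.0279  0.2442]
```

Call:
{"op": "servo_tool", "data": {
  "rows": [
    {"ax": 0,"ay": 0,"az": 0,"tx": 0,"ty": 0,"tz": -0.1,"jaw": 1},
    {"ax": 0,"ay": 0,"az": 0,"tx": 0,"ty": 0,"tz": 0,"jaw": 1}
  ]
}}

```text
time: 17.8
position: [0.5173, -0.0279, 0.2436]
orientation: [-3.14, -0.083, 0.0]
contact_force: [-2.2, 0.4, 4.1]
grip_width: 0.002
```

```bash
python3 -c "
from h import *
sta(3)"
```

```text
t 17.9 th 0.7354 deg 42.13 r 0.2557 F [-2.8  0.1  4.4] pull -1.33 each [np.float64(-1.5), np.float64(-1.4), np.float64(-1.1)] rad 5.0 w -0.003 p [ 0.5172 -0.0279  0.2436]
```

Call:
{"op": "servo_tool", "data": {
  "rows": [
    {"ax": 0,"ay": 0,"az": 0,"tx": 0,"ty": 0,"tz": 0,"jaw": 1},
    {"ax": 0,"ay": 0,"az": 0,"tx": 0,"ty": 0,"tz": 0,"jaw": 1},
    {"ax": 0,"ay": 0,"az": 0,"tx": 0,"ty": 0,"tz": 0,"jaw": 1}
  ]
}}

```text
time: 18.25
position: [0.5173, -0.0279, 0.2436]
orientation: [-3.14, -0.083, 0.0]
contact_force: [-2.6, 0.5, 6.2]
grip_width: -0.0
```

```bash
python3 -c "
from h import *
st()"
```

```text
t 18.25 th 0.7353 deg 42.12 r 0.2557 y -0.0279 F [-2.6  0.5  6.2] pull -2.8 rad 6.1 w -0.0 p [ 0.5173 -0.0279  0.2436]
```

Call:
{"op": "servo_tool", "data": {
  "rows": [
    {"ax": 0,"ay": 0,"az": 0,"tx": 0,"ty": 0,"tz": 0.5,"jaw": 1},
    {"ax": 0,"ay": 0,"az": 0,"tx": 0,"ty": 0,"tz": 2,"jaw": 1},
    {"ax": 0,"ay": 0,"az": 0,"tx": 0,"ty": 0,"tz": 3,"jaw": 1},
    {"ax": 0,"ay": 0,"az": 0,"tx": 0,"ty": 0,"tz": 3,"jaw": 1},
    {"ax": 0,"ay": 0,"az": 0,"tx": -1,"ty": 3,"tz": 2,"jaw": 1},
    {"ax": 0,"ay": 0,"az": 0,"tx": -2,"ty": 4,"tz": 0,"jaw": 1},
    {"ax": 0,"ay": 0,"az": 0,"tx": -2,"ty": 4,"tz": 0,"jaw": 1},
    {"ax": 0,"ay": 0,"az": 0,"tx": -2,"ty": 4,"tz": 0,"jaw": 1},
    {"ax": 0,"ay": 0,"az": 0,"tx": -2,"ty": 4,"tz": 0,"jaw": 1},
    {"ax": 0,"ay": 0,"az": 0,"tx": -1,"ty": 3,"tz": 0,"jaw": 1},
    {"ax": 0,"ay": 0,"az": 0,"tx": 0,"ty": 0,"tz": 0,"jaw": 1},
    {"ax": 0,"ay": 0,"az": 0,"tx": 0,"ty": 0,"tz": 0,"jaw": 1},
    {"ax": 0,"ay": 0,"az": 0,"tx": 0,"ty": 0,"tz": 0,"jaw": 1},
    {"ax": 0,"ay": 0,"az": 0,"tx": 0,"ty": 0,"tz": 0,"jaw": 1},
    {"ax": 0,"ay": 0,"az": 0,"tx": 0,"ty": 0,"tz": 0,"jaw": 1}
  ]
}}

```text
time: 19.75
position: [0.418, 0.1912, 0.3482]
orientation: [3.14, 0.08, 0.0]
contact_force: [0.1, 0.3, 0.1]
grip_width: -0.002
```

Run:
```python
from h import *
st()
a=snap('scene','pics/scene6.png')['image'];b=snap('top','pics/top6.png')['image']
cv2.imwrite('pics/fin.png',np.hstack([cv2.resize(a[110:310,200:420],(440,400)),cv2.resize(b[150:330,220:420],(340,306)).copy() if 0 else cv2.resize(b[130:330,240:420],(360,400))]))
d=load('pics/top6.png')
for deg in(30,36,38,40):
    t=np.radians(deg)+.0083; c=np.array([H[0],H[1],.088])+.24*np.array([-np.cos(t)*.9988,-np.cos(t)*.05,np.sin(t)])
    print(deg,[((u-240)*2,(v-130)*2) for u,v in [proj(d,c+s*.062*np.array([-.05,.9988,0])) for s in(1,-1)]])
```

```text
t 19.75 th 0.7795 deg 44.66 r 0.3918 y 0.1912 F [0.1 0.3 0.1] pull -0.1 rad 0.0 w -0.002 p [0.418  0.1912 0.3482]
30 [(np.float64(99.808591757096), np.float64(323.0177611509787)), (np.float64(227.67652333502542), np.float64(317.6734386029309))]
36 [(np.float64(98.37686685478718), np.float64(309.5320882598003)), (np.float64(229.11845381186788), np.float64(304.1057321172823))]
38 [(np.float64(97.88096277025488), np.float64(304.37817619988095)), (np.float64(229.5564548740988), np.float64(298.92767389448625))]
40 [(np.float64(97.3768954951247), np.float64(298.89840456560523)), (np.float64(229.970987693491), np.float64(293.42550675789573))]
```

View pics/fin.png

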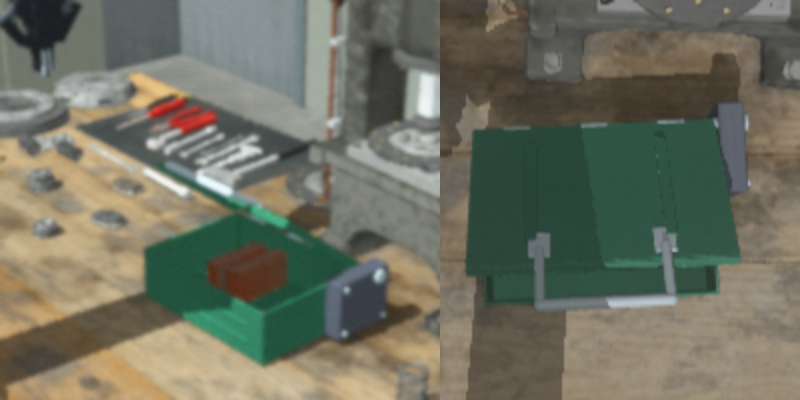

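The final pictures show the lid standing. In the top crop the bar lies from (537,305) to (672,300), which matches about 38°. The hand is well clear.

```bash
python3 -c "
from h import *
print(ticket.sign_off())"
```

```text
the job is handed in; nothing more can be done
None
```

The hinge still holds: the lid stands open by itself at about 38° (0.66 rad), and the job was handed in at about 20 s.

- **Lift and release:** I lifted the lid by its bar until the pull rose from about 1–2 N to about 9–10 N near 39°. That is slightly above your 9 N figure for the grip but well under the 20 N limit. I eased the pull back to about zero and let go. The lid stood with no force on the hand for about 2 s.
- **Press:** I pressed on the top of the bar with closed fingertips for about half a second. The force was higher than the 3 N you asked for: I measured about 5 N rising to about 6.7 N, still inside the judged 1.5–9 N. The fingertips did not sink while pressing, so the lid did not give.
- **Final check:** After I took the hand away, the force reading was about zero. The last top picture put the bar where it should be for 38°, and the scene picture showed the lid still up.
- **Doubts:**
    - The pull readings carry about ±0.7 N of noise and depended on whether the arm was moving, so I don't know exactly where the stop is. It is probably near 40°.
    - I did not measure whether the loose parts had moved. The hand never went near the tin or the spring, and no unexpected contact was felt.

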